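Lock the tool-rest base with the long T-key

ROBOT

A 6-joint arm with a two-finger parallel gripper is mounted at the origin on the work surface. World frame = base frame: x ahead of the robot, y to its left, z up, the work surface at z = 0. Lengths are in m, angles in rad, forces in N, time in s.
With the tool pointing down it reaches from about 0.35 to 0.775 m from the base axis. Payload 5.5 kg.
Tool frame: the origin (TCP) lies between the finger pads; the fingertips stand 11 mm ahead of it and the grasp point (between the pads) lies 8 mm behind it (tips_ahead is the distance from the TCP to the fingertips, in m); z points along the fingers, y is the line along which they close (so a half turn about z gives the same grasp; the last joint's range is limited). The gripper opens to 85 mm and grips with 20 to 120 N. Pads are 22 mm wide; open, the fingers measure 114 mm over their backs; the gripper's body (76 mm by 85 mm) begins 54 mm behind the grasp point. The pads swing forward as they close: fully open they stand 13 mm farther back than shut.
Start: joints at [-0.14, 0.313, 0.046, 1.304, 0, 1.431], TCP at [0.575, -0, 0.242] pointing down, gripper open.
Joint ranges: [-2.76, 2.76], [-0.86, 1.69], [-1.03, 1.26], [-2.2, 2.34], [-1.47, 1.5], [-3.14, 3.14]. Speed limits (rad/s): [2.57, 2.57, 3.14, 3.14, 3.14, 3.14].

INTERFACE

Orientations are given as a unit quaternion [w, x, y, z].
In Python, from workcell import * gives the robot as it stands. The module is installed in compiled form; this text tells all that it offers.
- The arm moves only by the tool jog_arm, never from a script. Its argument "moves" is a list of rows, each an object with "fingers": the closure, from 0 (fully open) to 1 (shut); "slide": the shift along the tool's x, y, z in mm, a list of three; "angular": the turn, a rotation vector about the tool's x, y, z in degrees, a list of three. A call has 1 to 10 rows; each row is the pose to reach, as a shift and turn from the pose commanded when the call began, along the tool's axes at that moment; what a row does not reach only later rows make up. A row lasts 1/12 s, in which the tool goes at most 41.7 mm and 7.16 degrees, less where a joint would pass 70% of its speed; a pose out of reach is approached as far as the arm can. A call with a gripper value outside its range is refused whole. The fingers move at their own pace and stop on an object; "squeeze" is the grip in N (left out, the last holds). Time passes only in rows, so rows that repeat a pose let the fingers close. It gives the time, the measured TCP pose, the force, the opening and the grip force at its end, in the units of the state.
- get_state(): the state, without advancing time (a new reading comes with each control period).
- read_camera(name): name is "scene" or "side" or "wrist"; returns a dict with "color" (480x640x3 uint8, red, green, blue), "fovy" (degrees; the focal length in pixels is half the picture's height over the tangent of half this angle, whatever the lens; pixels are square), "cx", "cy" (the principal point, pixels), "world_from_camera" (4x4, takes a point from camera to world coordinates); the wrist camera has in their place "tool_from_camera" (4x4, takes a point from camera to tool coordinates, whose origin is the TCP and whose axes are the flange's). Camera axes: x right, y down, z forward; pixel columns grow to the right and rows downward; lengths in m; the calibration is good to about 2 mm. A picture is of the moment at which its call begins: read the wrist's pose just before it. There is no depth.
- hand_in(): hands the job in; it is judged then, once.
Trained networks look in a picture, given as the dict that the camera call returned (one of the last four; its "shot" number tells which), for a name from the list of things; names that differ only in an ending like _2 or _b are one class to them, and where a whole thing is asked for, a point or a joint stands for the part that bears it (a point fixed in the world has none). Each returns a list of dicts, best first, with "p" (0 to 1); they miss things now and then, are a little off and sometimes report something else, mostly with a low value. They report only what shows in the picture. A call takes as long as a camera call. They do not tell look-alikes from the thing itself.
- look_for(target, picture): "point" ([column, row] in pixels, amid what is visible of it).
- tip_of(target, picture): "point" ([column, row] in pixels: a listed point, or the origin of a listed thing).
The state is a dict: "clock": time; "joint_pos": joint angles; "qvel": joint speeds; "tau": joint torques, N m; "tcp_pos": TCP position; "orientation": TCP orientation; "wrist_force": force on the tool from outside, world axes, zero at the start; "ft_torque": the same for the moment, N m; "finger_gap": finger opening in m; "grip_force": force on a finger pad.
Only numpy, scipy, OpenCV 4.12 (cv2) and the standard library are available. Lean on these libraries where they do the work, as an engineer would, in place of code of your own. Each camera call takes 0.05 s, during which the arm holds its last target. There are 200 camera calls.

TASK

Take the long T-key out of its wooden stand, lower it down the deep bore of the cast tool-rest base until its socket is fully down over the square stem at the bottom, and turn it clockwise (seen from above) until the clamp is locked against its stop. Then draw the key out and put it gently back, standing upright in its stand, and let go. Feel for the square with light pressure rather than forcing the key, and leave the other things on the bench where they are.

Things in the scene. Friction and masses are not known exactly. Their poses are not given: they have to be found in the camera images.
- banjo: Cast-iron tool-rest base, painted grey, fixed to the bench. Origin at bench level under its round tower (62 mm across, 120 mm tall, open bore on its axis), z up. Foot plate 200 x 100 x 12 mm from x = -50 to 150 mm. At x = +115 mm a post carries a tool-rest bar, 130 mm long along y, top 111 mm above the bench.
- shaft_mouth (a point): Centre of the open top of the tower's upright round bore: 32 mm diameter, 120 mm above the bench, 108 mm deep.
- shaft_floor (a point): Centre of the bore's floor, 12 mm above the bench. An upright steel stem stands here: 14 mm square up to 22 mm above the floor, with flat sharp shoulders, then a round nose, 14 mm narrowing to 7 mm, up to 30 mm. The direction of its flats differs each time, is not measured: find it by feel. It repeats every quarter turn; the key drops on within about 0.12 rad of square.
- spindle (a joint): How far the square stem has been turned: 0 = clamp loose, grows clockwise seen from above, 0.9 rad = locked, against a hard stop. Starts at 0 to 0.12. It resists with about 0.1 N m, rising to 0.15 N m before the stop, and stays where it is left. Damage: over 30 N between key and stem while the key is not yet down, or over 60 N while turning (about 0.3 N m against the stop).
- key: Loose steel T-key, 0.25 to 0.5 kg, 166 mm long, standing upright. Origin at the centre of its lower end, z up its 16 mm round shank. Lower 46 mm: socket end 27 mm across with a 15.6 mm square hole, 34 mm deep, open below, sides along the key's x and y. On top a flat-sided crossbar, 100 mm long (x), 16 mm thick (y), 24 mm high.
- key_foot (a point): Centre of the key's lower end (its origin).
- key_handle (a point): Centre of the key's crossbar, 154 mm above the lower end; grip it here from above, across its 16 mm thickness.
- stand: Wooden block, 75 x 75 x 85 mm high, fixed to the bench, origin under its centre. Round hole 32 mm diameter from its top on the centre axis, 70 mm deep; the key stands in it with the lower end on the hole's floor.
- stand_hole (a point): Centre of the mouth of the stand's hole, 85 mm above the bench.
- stand_floor (a point): Centre of the floor of the stand's hole, 15 mm above the bench.
- wax_jar: Bystander, leave alone: amber glass wax jar with steel lid, 60 dia x 60 high (mm). Origin under its middle or on its length.
- finial: Bystander, leave alone: small turned wooden finial, 44 dia x 55 high (mm). Origin under its middle or on its length.
- bowl: Bystander, leave alone: turned wooden bowl, 140 dia x 55 high (mm). Origin under its middle or on its length.
- mallet: Bystander, leave alone: wooden mallet, about 260 long, lying (mm). Origin under its middle or on its length.
- gouge: Bystander, leave alone: turning gouge with dark wooden handle, about 300 long, lying (mm). Origin under its middle or on its length.
- spanner: Bystander, leave alone: open steel spanner, 200 long, lying (mm). Origin under its middle or on its length.
- oil_bottle: Bystander, leave alone: white plastic oil bottle, 60 dia x 150 high (mm). Origin under its middle or on its length.
- blank: Bystander, leave alone: wooden disc blank, 100 dia x 50 high (mm). Origin under its middle or on its length.
There are look-alikes about, which are no part of the job. There is more than one size of the key; the one meant has the size given above. Several things have the shape of the banjo; the one meant has the colours described above.

How it is judged:
On the way, in this order (a step that is already met when the one before it is completed fails the run):
1. the key's socket is fully down over the stem: lower end within 6 mm of the bore floor, within 4 mm of its centre, upright within 0.12 rad (z of key_foot in the frame of shaft_floor below 0.006 m and horizontal distance between key_foot and shaft_floor below 0.004 m and angle between key's own z axis and vertical below 0.12 rad), for 0.2 s.
2. with the key still fully down on the stem, the stem is turned to its locked stop (over 0.82 rad) (all of step 1 and value of joint spindle above 0.82 rad), for 0.2 s.
At the end, for the whole second after the job is handed in: The stem is still locked (over 0.80 rad), and the key stands released and at rest in its stand: lower end within 6 mm of the hole's floor and of its centre, upright within 0.12 rad (value of joint spindle above 0.8 rad and horizontal distance between key_foot and stand_floor below 0.006 m and z of key_foot in the frame of stand_floor below 0.006 m and angle between key's own z axis and vertical below 0.12 rad and linear speed of key below 0.02 m/s); the robot touches nothing.
It fails at once if the key is pressed on the stem with more than 30 N before it is down (lower end more than 8 mm above the bore floor) (contact force between key and banjo above 30 N and z of key_foot in the frame of shaft_floor above 0.008 m).
It fails at once if the key is forced: more than 60 N between the key and the tool-rest base or its stem (contact force between key and banjo above 60 N).
It fails at once if the key is dropped or rammed into its stand: more than 60 N between them (contact force between key and stand above 60 N).
It fails at once if a bystander is moved more than 30 mm (distance of any of wax_jar, finial, bowl, mallet, gouge, spanner, oil_bottle, blank from where it was at the start of the episode above 0.03 m).
It also fails if it takes over 72 s, if anything falls off the work surface, if the arm or the gripper's body presses on something with over 40 N, if the wrist force passes 120 N, or if a joint passes its speed limit or range.

## Working session

There is one attempt and no reset: what is moved stays moved. The work goes in short steps, Python scripts to look and compute and a tool call to move; the robot and the scene stay as the last step left them, time stands still between calls to the robot, and variables do not carry over. Pictures are saved under pics/ and viewed, at most 10 in all, crops included, and the job is handed in when it is done.

Besides the shell and the picture viewer there is one more tool, called after ">>>" as name(argument=value, ...) on one line, values as JSON. jog_arm: Moves the arm, as the interface text tells. Its arguments: {"type":"object","properties":{"moves":{"type":"array","items":{"type":"object","properties":{"fingers":{"type":"number"},"slide":{"type":"array","items":{"type":"number"}},"angular":{"type":"array","items":{"type":"number"}}}}},"squeeze":{"type":"number"}},"required":["moves"]}

```bash
mkdir -p pics; cat > h.py <<'E'
from workcell import *
import numpy as np, cv2
from scipy.spatial.transform import Rotation as R
def Rq(q): return R.from_quat([q[1],q[2],q[3],q[0]])
def ray(p,uv,s=None):
    f=240/np.tan(np.radians(p["fovy"])/2)
    d=np.array([(uv[0]-p["cx"])/f,(uv[1]-p["cy"])/f,1.])
    if "world_from_camera" in p: M=np.array(p["world_from_camera"])
    else:
        T=np.eye(4);T[:3,:3]=Rq(s["orientation"]).as_matrix();T[:3,3]=s["tcp_pos"];M=T@np.array(p["tool_from_camera"])
    return M[:3,3],M[:3,:3]@d
def at(p,uv,z,s=None):
    o,d=ray(p,uv,s);return o+d*(z-o[2])/d[2]
def proj(p,X,s=None):
    f=240/np.tan(np.radians(p["fovy"])/2)
    o,_=ray(p,(0,0),s)
    if "world_from_camera" in p: M=np.array(p["world_from_camera"])
    else:
        T=np.eye(4);T[:3,:3]=Rq(s["orientation"]).as_matrix();T[:3,3]=s["tcp_pos"];M=T@np.array(p["tool_from_camera"])
    c=M[:3,:3].T@(np.array(X)-M[:3,3]);return f*c[0]/c[2]+p["cx"],f*c[1]/c[2]+p["cy"]
def save(p,n): cv2.imwrite("pics/"+n,p["color"][:,:,::-1])
E
python3 - <<'E'
from h import *
np.set_printoptions(precision=3,suppress=True)
s=get_state();print(s["clock"],s["tcp_pos"],s["orientation"],s["wrist_force"],s["finger_gap"])
Z=dict(key_handle=None,key_foot=.015,shaft_mouth=.12,stand_hole=.085,banjo=0,stand=0)
for n in ["scene","side"]:
    p=read_camera(n);save(p,n+".png")
    print(n,np.array(p["world_from_camera"])[:3,3])
    for k,z in Z.items():
        z=.169 if z is None else z
        for r in tip_of(k,p)[:4]: print(k,np.round(r["point"]),round(r["p"],2),at(p,r["point"],z))
E
```

```text
0.0 [0.574 0.    0.241] [-0.001  0.707  0.707 -0.001] [-0.009 -0.5    1.111] 0.08513974060818463
scene [ 1.289 -0.666  0.997]
key_handle [408. 200.] 0.91 [0.538 0.211 0.169]
key_handle [498. 212.] 0.73 [0.699 0.335 0.169]
key_handle [404. 257.] 0.34 [0.673 0.061 0.169]
key_foot [349. 228.] 0.88 [0.386 0.166 0.015]
key_foot [482. 279.] 0.84 [0.731 0.279 0.015]
shaft_mouth [255. 289.] 0.87 [ 0.51  -0.205  0.12 ]
shaft_mouth [137. 214.] 0.71 [ 0.119 -0.278  0.12 ]
stand_hole [407. 234.] 0.85 [0.557 0.199 0.085]
banjo [261. 329.] 0.83 [ 0.516 -0.204  0.   ]
banjo [141. 251.] 0.76 [ 0.105 -0.287  0.   ]
stand [404. 256.] 0.73 [0.545 0.21  0.   ]
stand [447. 355.] 0.68 [0.823 0.056 0.   ]
side [0.207 0.702 1.067]
key_handle [338. 295.] 0.88 [0.375 0.145 0.169]
key_handle [257. 298.] 0.75 [0.539 0.214 0.169]
key_handle [162. 296.] 0.64 [0.734 0.285 0.169]
key_foot [261. 329.] 0.93 [0.547 0.209 0.015]
key_foot [182. 341.] 0.92 [0.71  0.305 0.015]
key_foot [335. 344.] 0.7 [0.365 0.182 0.015]
shaft_mouth [333. 191.] 0.95 [ 0.511 -0.201  0.12 ]
shaft_mouth [263. 328.] 0.15 [0.51  0.255 0.12 ]
banjo [258. 206.] 0.54 [ 0.74  -0.174  0.   ]
stand [260. 334.] 0.91 [0.548 0.215 0.   ]
```

View pics/scene.png

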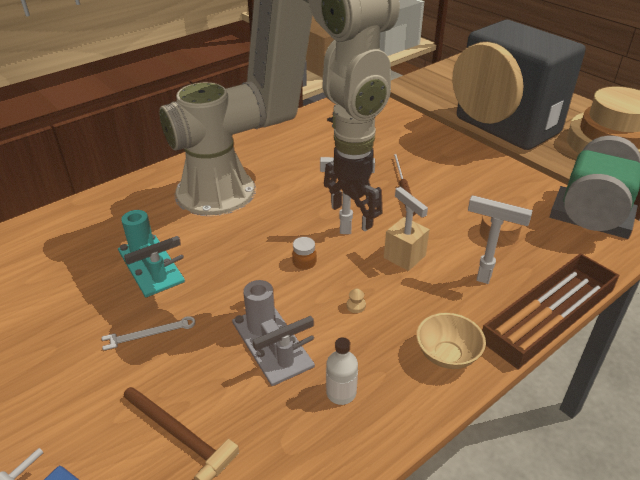

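View pics/side.png

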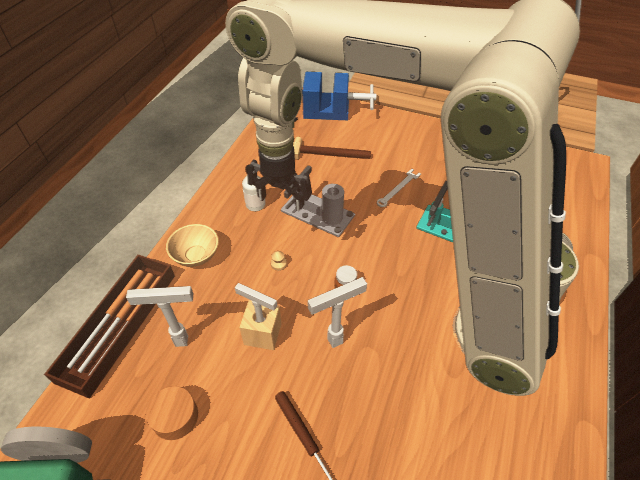

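The scene shows the stand with its key at about (407,234) and the grey banjo's tower at about (258,290). Two look-alike keys stand loose on the bench, and there is a teal look-alike banjo. The side view agrees: key (258,298), grey tower (333,191).

>>> jog_arm(moves=[{"slide": [40,-8,-20],"fingers": 0},{"slide": [80,-16,-40]},{"slide": [120,-24,-60]},{"slide": [160,-30,-80]},{"slide": [190,-34,-80]},{"slide": [190,-34,-80]},{"slide": [190,-34,-80]}])

```text
schema error: expected keys fingers, slide, angular
```

```bash
python3 - <<'E'
from h import *
np.set_printoptions(precision=4,suppress=True)
s=get_state();p=read_camera("wrist");save(p,"w1.png")
print(s["clock"],s["tcp_pos"],s["orientation"],s["joint_pos"],np.array(p["tool_from_camera"]))
for k,z in dict(key_handle=.169,stand_hole=.085,key_foot=.015,stand=0).items():
    for r in tip_of(k,p)[:3]: print(k,np.round(r["point"]),round(r["p"],2),at(p,r["point"],z,s))
E
```

```text
0.7 [ 0.575  -0.      0.2424] [0.0001 0.7071 0.7071 0.    ] [-0.1396  0.3131  0.0461  1.3036 -0.      1.4312] [[-0.0006 -0.9541 -0.2995  0.0768]
 [ 1.     -0.0004 -0.0008  0.0006]
 [ 0.0006 -0.2995  0.9541 -0.1319]
 [ 0.      0.      0.      1.    ]]
key_handle [344. 190.] 0.65 [0.5862 0.0368 0.169 ]
```

View pics/w1.png

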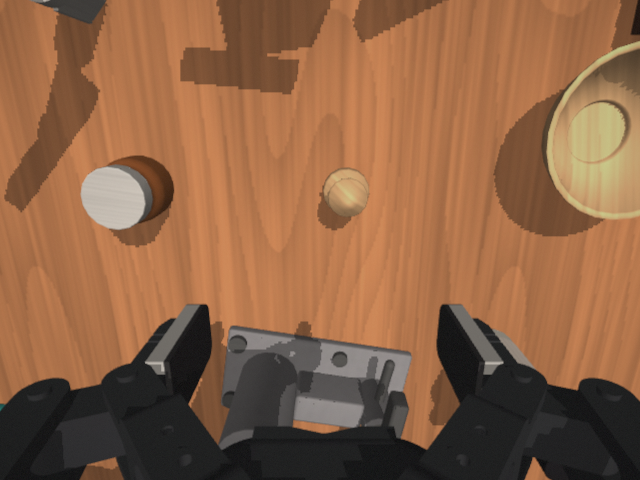

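The move was refused because every row needs all three keys, so the arm has not moved. The wrist view shows the bystanders: jar (117,197), finial (346,192), bowl on the right, and the banjo's tower at (260,395).

>>> jog_arm(moves=[{"slide": [40,-8,-20],"fingers": 0,"angular": [0,0,0]},{"slide": [80,-16,-40],"fingers": 0,"angular": [0,0,0]},{"slide": [120,-24,-60],"fingers": 0,"angular": [0,0,0]},{"slide": [150,-30,-80],"fingers": 0,"angular": [0,0,0]},{"slide": [170,-34,-80],"fingers": 0,"angular": [0,0,0]},{"slide": [170,-34,-80],"fingers": 0,"angular": [0,0,0]},{"slide": [170,-34,-80],"fingers": 0,"angular": [0,0,0]}])

```text
clock: 1.53
tcp_pos: [0.5409, 0.1713, 0.3227]
orientation: [0.001, 0.706, 0.708, 0.0]
wrist_force: [0.4, -0.3, -0.2]
finger_gap: 0.0854
grip_force: 0.0
```

```bash
python3 - <<'E'
from h import *
np.set_printoptions(precision=4,suppress=True)
s=get_state();p=read_camera("wrist");save(p,"w2.png")
print(s["clock"],s["tcp_pos"],s["orientation"],s["joint_pos"])
for k,z in dict(key_handle=.169,stand_hole=.085).items():
    for r in tip_of(k,p)[:3]: print(k,np.round(r["point"]),round(r["p"],2),at(p,r["point"],z,s))
E
```

```text
1.5333 [0.5409 0.1713 0.3227] [0.0005 0.706  0.7082 0.0004] [ 0.1654  0.2906  0.21    1.489  -0.0004  1.7332]
key_handle [ 77. 234.] 0.95 [0.3521 0.1578 0.169 ]
key_handle [334. 164.] 0.65 [0.5484 0.2115 0.169 ]
stand_hole [330. 141.] 0.59 [0.5471 0.2217 0.085 ]
```

View pics/w2.png

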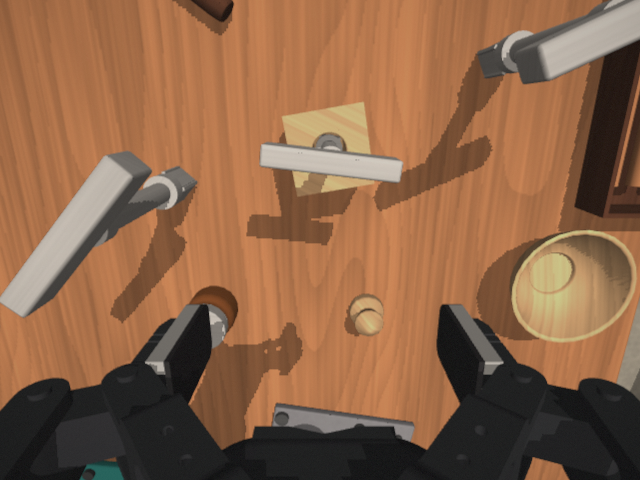

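The wrist view shows the target key's crossbar from about (261,155) to (402,170), above the stand's top face at (330,150).

```bash
python3 - <<'E'
from h import *
np.set_printoptions(precision=4,suppress=True)
s=get_state();p=read_camera("wrist")
hsv=cv2.cvtColor(p["color"],cv2.COLOR_RGB2HSV)
m=((hsv[...,1]<60)&(hsv[...,2]>140)).astype(np.uint8);m2=np.zeros_like(m);m2[125:195,245:415]=m[125:195,245:415]
c=max(cv2.findContours(m2,0,2)[0],key=cv2.contourArea);r=cv2.minAreaRect(c);b=cv2.boxPoints(r)
print(r,b)
W=np.array([at(p,q,.181,s) for q in b]);print(W)
d=W-np.roll(W,1,0);print(np.linalg.norm(d,axis=1),np.degrees(np.arctan2(d[:,1],d[:,0])),W.mean(0))
S=np.array([at(p,q,.085,s) for q in [(283,116),(362,102),(375,185),(298,196)]])
print(S,S.mean(0),np.linalg.norm(S-np.roll(S,1,0),axis=1))
im=p["color"][90:210,230:430,::-1].copy();cv2.imwrite("pics/crop.png",cv2.resize(im,None,fx=4,fy=4,interpolation=2))
E
```

```text
((330.3780517578125, 159.4063262939453), (143.5839080810547, 22.31300163269043), 6.562698841094971) [[257.7814 162.2846]
 [260.3316 140.1178]
 [402.9747 156.5281]
 [400.4245 178.6949]]
[[0.4956 0.2122 0.181 ]
 [0.4981 0.2272 0.181 ]
 [0.5958 0.216  0.181 ]
 [0.5949 0.2007 0.181 ]]
[0.1    0.0152 0.0983 0.0153] [173.3782  80.4315  -6.5177 -93.2822] [0.5461 0.214  0.181 ]
[[0.5042 0.2418 0.085 ]
 [0.5753 0.2536 0.085 ]
 [0.5897 0.1788 0.085 ]
 [0.5162 0.1682 0.085 ]] [0.5464 0.2106 0.085 ] [0.0745 0.072  0.0763 0.0743]
```

View pics/crop.png

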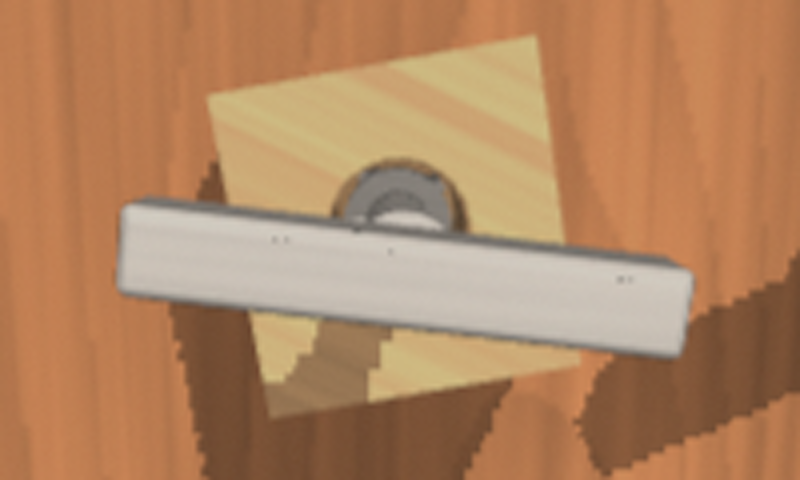

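>>> jog_arm(moves=[{"slide": [20,3,0],"fingers": 0,"angular": [0,0,-7]},{"slide": [42,5,0],"fingers": 0,"angular": [0,0,-14]},{"slide": [42,5,0],"fingers": 0,"angular": [0,0,-21]},{"slide": [42,5,0],"fingers": 0,"angular": [0,0,-28]},{"slide": [42,5,20],"fingers": 0,"angular": [0,0,-35]},{"slide": [42,5,40],"fingers": 0,"angular": [0,0,-42]},{"slide": [42,5,60],"fingers": 0,"angular": [0,0,-49]},{"slide": [42,5,60],"fingers": 0,"angular": [0,0,-56]},{"slide": [42,5,60],"fingers": 0,"angular": [0,0,-63]},{"slide": [42,5,60],"fingers": 0,"angular": [0,0,-70]}])

```text
clock: 2.57
tcp_pos: [0.5459, 0.2103, 0.261]
orientation: [-0.001, 0.172, 0.985, -0.001]
wrist_force: [-0.5, -0.4, 0.3]
finger_gap: 0.0852
grip_force: 0.0
```

>>> jog_arm(moves=[{"slide": [0,0,0],"fingers": 0,"angular": [0,0,-6.7]},{"slide": [0,0,0],"fingers": 0,"angular": [0,0,-13.4]},{"slide": [0,0,0],"fingers": 0,"angular": [0,0,-13.4]},{"slide": [0,0,0],"fingers": 0,"angular": [0,0,-13.4]}])

```text
clock: 2.9
tcp_pos: [0.5462, 0.2108, 0.2618]
orientation: [-0.0, 0.06, 0.998, -0.0]
wrist_force: [0.2, -0.0, -0.1]
finger_gap: 0.0854
grip_force: 0.0
```

```bash
python3 - <<'E'
from h import *
np.set_printoptions(precision=4,suppress=True)
s=get_state()
print(s["clock"],s["tcp_pos"],Rq(s["orientation"]).as_matrix(),s["joint_pos"])
E
```

```text
2.9 [0.5462 0.2108 0.2618] [[-0.9928  0.12   -0.0008]
 [ 0.12    0.9928 -0.0003]
 [ 0.0008 -0.0004 -1.    ]] [ 0.2313  0.3307  0.118   1.359  -0.0001  0.3516]
```

>>> jog_arm(moves=[{"slide": [0,1,35],"fingers": 0,"angular": [0,0,0]},{"slide": [0,1,65],"fingers": 0,"angular": [0,0,0]},{"slide": [0,1,90],"fingers": 0,"angular": [0,0,0]},{"slide": [0,1,101],"fingers": 0,"angular": [0,0,0]},{"slide": [0,1,101],"fingers": 0,"angular": [0,0,0]},{"slide": [0,1,101],"fingers": 0.4,"angular": [0,0,0]},{"slide": [0,1,101],"fingers": 0.6,"angular": [0,0,0]},{"slide": [0,1,101],"fingers": 0.7,"angular": [0,0,0]},{"slide": [0,1,101],"fingers": 0.8,"angular": [0,0,0]},{"slide": [0,1,101],"fingers": 0.9,"angular": [0,0,0]}], squeeze=50)

```text
clock: 3.73
tcp_pos: [0.5469, 0.2132, 0.1626]
orientation: [0.001, 0.058, 0.998, 0.0]
wrist_force: [0.7, -0.1, -0.7]
finger_gap: 0.0252
grip_force: 0.0
```

>>> jog_arm(moves=[{"slide": [0,0,0],"fingers": 1,"angular": [0,0,0]},{"slide": [0,0,0],"fingers": 1,"angular": [0,0,0]},{"slide": [0,0,0],"fingers": 1,"angular": [0,0,0]}], squeeze=100)

```text
clock: 3.98
tcp_pos: [0.5471, 0.2132, 0.1629]
orientation: [0.001, 0.058, 0.998, 0.0]
wrist_force: [-0.9, 0.5, 6.4]
finger_gap: 0.0152
grip_force: 97.9
```

```bash
python3 - <<'E'
from h import *
np.set_printoptions(precision=4,suppress=True)
s=get_state()
print(s["clock"],s["tcp_pos"],s["wrist_force"],s["ft_torque"],s["finger_gap"],s["grip_force"],Rq(s["orientation"]).as_matrix()[:,1:])
for c in ["side","scene"]:
    p=read_camera(c)
    for k,z in dict(key_handle=.169,shaft_mouth=.12).items():
        for r in tip_of(k,p)[:3]: print(c,k,np.round(r["point"]),round(r["p"],2),at(p,r["point"],z,s))
E
```

```text
3.9833 [0.5471 0.2132 0.1629] [-0.9429  0.4875  6.3886] [-0.1061  0.0884 -0.0181] 0.015184795479962552 97.94663071632385 [[ 0.115   0.003 ]
 [ 0.9934  0.0006]
 [ 0.0009 -1.    ]]
side key_handle [337. 295.] 0.8 [0.3782 0.1441 0.169 ]
side key_handle [160. 296.] 0.69 [0.7387 0.287  0.169 ]
side key_handle [334. 221.] 0.58 [ 0.4583 -0.0561  0.169 ]
side shaft_mouth [481. 208.] 0.97 [ 0.1209 -0.2824  0.12  ]
side shaft_mouth [334. 189.] 0.84 [ 0.5113 -0.2109  0.12  ]
side shaft_mouth [256. 298.] 0.71 [0.5586 0.1883 0.12  ]
scene key_handle [498. 213.] 0.92 [0.7016 0.3318 0.169 ]
scene key_handle [346. 164.] 0.79 [0.3313 0.2    0.169 ]
scene key_handle [403. 230.] 0.15 [0.6079 0.1221 0.169 ]
scene shaft_mouth [258. 290.] 0.93 [ 0.5171 -0.2019  0.12  ]
scene shaft_mouth [135. 215.] 0.83 [ 0.1186 -0.2837  0.12  ]
```

>>> jog_arm(moves=[{"slide": [0,0,-15],"fingers": 1,"angular": [0,0,0]},{"slide": [0,0,-40],"fingers": 1,"angular": [0,0,0]},{"slide": [0,0,-75],"fingers": 1,"angular": [0,0,0]},{"slide": [0,0,-110],"fingers": 1,"angular": [0,0,0]},{"slide": [0,0,-140],"fingers": 1,"angular": [0,0,0]},{"slide": [0,-15,-155],"fingers": 1,"angular": [0,0,0]},{"slide": [0,-40,-155],"fingers": 1,"angular": [0,0,0]},{"slide": [0,-70,-155],"fingers": 1,"angular": [0,0,0]},{"slide": [0,-105,-155],"fingers": 1,"angular": [0,0,0]},{"slide": [0,-140,-155],"fingers": 1,"angular": [0,0,0]}])

```text
clock: 5.12
tcp_pos: [0.5292, 0.0731, 0.3155]
orientation: [-0.001, 0.057, 0.998, -0.0]
wrist_force: [1.3, -0.7, -3.8]
finger_gap: 0.0151
grip_force: 98.5
```

>>> jog_arm(moves=[{"slide": [-1,-35,0],"fingers": 1,"angular": [0,0,0]},{"slide": [-1,-70,0],"fingers": 1,"angular": [0,0,0]},{"slide": [-1,-105,0],"fingers": 1,"angular": [0,0,0]},{"slide": [-1,-140,0],"fingers": 1,"angular": [0,0,0]},{"slide": [-1,-165,0],"fingers": 1,"angular": [0,0,0]},{"slide": [-1,-180,0],"fingers": 1,"angular": [0,0,0]},{"slide": [-1,-185,0],"fingers": 1,"angular": [0,0,0]},{"slide": [-1,-185,0],"fingers": 1,"angular": [0,0,0]}])

```text
clock: 5.78
tcp_pos: [0.5093, -0.111, 0.3155]
orientation: [-0.001, 0.059, 0.998, 0.0]
wrist_force: [0.2, 0.1, -3.8]
finger_gap: 0.0149
grip_force: 98.5
```

```bash
python3 - <<'E'
from h import *
np.set_printoptions(precision=4,suppress=True)
s=get_state()
print(s["clock"],s["tcp_pos"],s["wrist_force"],s["ft_torque"],s["finger_gap"],s["grip_force"],Rq(s["orientation"]).as_matrix()[:,1:])
I=[]
for c in ["side","scene","wrist"]:
    p=read_camera(c);save(p,"b_"+c+".png");I.append(p["color"])
    ss=s if c=="wrist" else None
    for k,z in dict(key_handle=.324,key_foot=.17,shaft_mouth=.12).items():
        for r in tip_of(k,p)[:3]: print(c,k,np.round(r["point"]),round(r["p"],2),at(p,r["point"],z,s))
    print("expect foot px",proj(p,[s["tcp_pos"][0],s["tcp_pos"][1],s["tcp_pos"][2]-.148],ss))
a=[cv2.resize(I[0][130:370,170:490],(400,300)),cv2.resize(I[1][130:370,170:490],(400,300)),cv2.resize(I[2],(400,300))]
o=np.zeros((600,800,3),np.uint8);o[:300,:400]=a[0];o[:300,400:]=a[1];o[300:,:400]=a[2]
cv2.imwrite("pics/m1.png",o[:,:,::-1])
E
```

```text
5.7833 [ 0.5093 -0.111   0.3155] [ 0.1787  0.1014 -3.7876] [ 0.0662 -0.0193 -0.0287] 0.014858211489898953 98.49619388580322 [[ 0.1174 -0.0015]
 [ 0.9931  0.0006]
 [ 0.0004 -1.    ]]
side key_handle [338. 295.] 0.87 [0.3469 0.2411 0.324 ]
side key_handle [160. 296.] 0.77 [0.6471 0.3566 0.324 ]
side key_handle [322. 158.] 0.58 [ 0.5061 -0.0987  0.324 ]
side key_foot [335. 341.] 0.87 [0.3434 0.2527 0.17  ]
side key_foot [183. 340.] 0.85 [0.635 0.361 0.17 ]
side key_foot [323. 201.] 0.81 [ 0.5072 -0.1092  0.17  ]
side shaft_mouth [332. 189.] 0.67 [ 0.5155 -0.2072  0.12  ]
expect foot px (np.float64(322.2938837700894), np.float64(201.2814448881565))
scene key_handle [287. 192.] 0.75 [ 0.5105 -0.112   0.324 ]
scene key_handle [345. 165.] 0.7 [0.5111 0.0363 0.324 ]
scene key_foot [481. 281.] 0.88 [0.8209 0.1254 0.17  ]
scene key_foot [289. 252.] 0.81 [ 0.5103 -0.1157  0.17  ]
scene key_foot [347. 230.] 0.62 [0.5325 0.0277 0.17  ]
scene shaft_mouth [261. 290.] 0.93 [ 0.5194 -0.1977  0.12  ]
scene shaft_mouth [135. 216.] 0.8 [ 0.1206 -0.2856  0.12  ]
expect foot px (np.float64(290.2197314158224), np.float64(252.19632854246984))
wrist key_foot [577.  17.] 0.76 [0.3954 0.0646 0.17  ]
wrist key_foot [615. 181.] 0.27 [0.5054 0.0998 0.17  ]
wrist key_foot [423. 244.] 0.19 [ 0.5365 -0.0391  0.17  ]
wrist shaft_mouth [220. 220.] 0.93 [ 0.5118 -0.2015  0.12  ]
expect foot px (np.float64(323.41926249201504), np.float64(219.23908001431735))
```

View pics/m1.png

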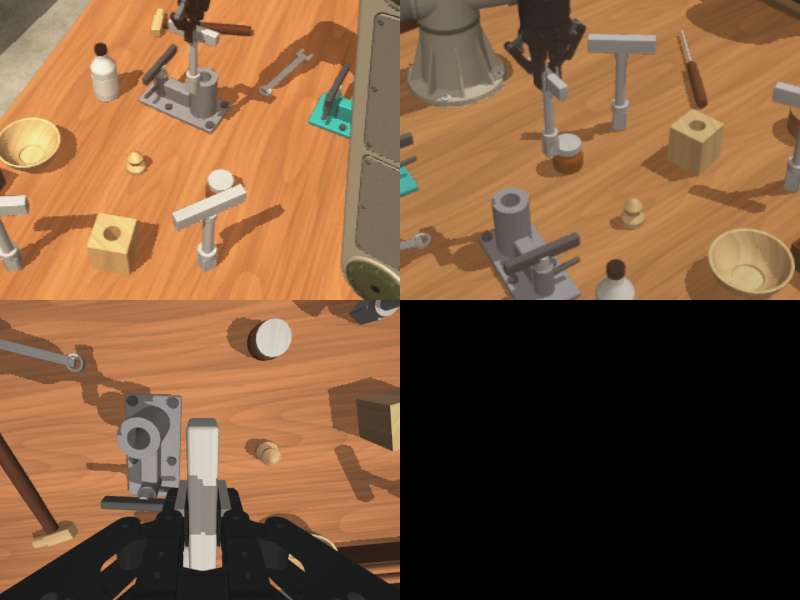

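The key hangs straight, with its foot within about 1 mm of the TCP line. The bore mouth is visible at wrist pixel (220,220) and scene pixel (259,290). I'll refine the mouth with ellipse fits.

```bash
python3 - <<'E'
from h import *
from scipy.optimize import least_squares
np.set_printoptions(precision=4,suppress=True)
s=get_state()
th=np.linspace(0,2*np.pi,72,endpoint=False)
for c,g in [("wrist",(.512,-.2015)),("scene",(.517,-.202)),("side",(.512,-.206))]:
    p=read_camera(c);ss=s if c=="wrist" else None
    G=cv2.GaussianBlur(cv2.cvtColor(p["color"],cv2.COLOR_RGB2GRAY).astype(np.float32),(0,0),0.8)
    def val(x,y,r):
        q=np.array([proj(p,[x+r*np.cos(t),y+r*np.sin(t),.12],ss) for t in th],np.float32)
        return cv2.remap(G,q[:,:1],q[:,1:],1)[:,0]
    best=[]
    for dx in np.arange(-8,8.1,1):
        for dy in np.arange(-8,8.1,1):
            x,y=g[0]+dx/1e3,g[1]+dy/1e3
            # rim ring bright between r16..31; contrast at inner edge
            best.append((np.mean(np.clip(val(x,y,.0185)-val(x,y,.0135),-40,40)),x,y))
    best.sort(reverse=True);b=np.array(best[:6]);print(c,b[0],(b[:,1:]).mean(0))
E
```

```text
wrist [40.      0.517  -0.1985] [ 0.5165 -0.1995]
scene [35.8139  0.516  -0.202 ] [ 0.5158 -0.2022]
side [29.2053  0.511  -0.202 ] [ 0.5107 -0.2015]
```

```bash
python3 - <<'E'
from h import *
np.set_printoptions(precision=4,suppress=True)
s=get_state();p=read_camera("wrist")
G=cv2.cvtColor(p["color"],cv2.COLOR_RGB2GRAY)
print(G[220,180:264:2]);print(G[180:264:2,220])
for t in (70,80,90,100):
    m=np.zeros_like(G);m[195:250,190:250]=(G<t)[195:250,190:250]
    C=[c for c in cv2.findContours(m,0,2)[0] if len(c)>10]
    if not C: continue
    c=max(C,key=cv2.contourArea)
    e=cv2.fitEllipse(cv2.convexHull(c));print(t,e,at(p,e[0],.12,s))
cv2.imwrite("pics/c2.png",cv2.resize(p["color"][170:270,170:270,::-1],(400,400),interpolation=2))
E
```

```text
[137 136 131 130 144 148 149 149 149 150 152 156  96  83  81  85  84  86
  85  71  64  66  69  69  71  72  72  73  74  74  87 150 152 150 152 150
 151 153 148  80  79  81]
[ 73  72  73  72 138 152 152 152 152 152 152 152  86  49  51  55  55  61
  61  64  64  67  67  69  68  71  71  72  72  78 149 154 153 152 153 154
 151 108  60  57  92 102]
70 ((224.3820343017578, 217.04075622558594), (20.086881637573242, 26.809354782104492), 9.27875804901123) [ 0.5112 -0.1969  0.12  ]
80 ((223.2208251953125, 221.62815856933594), (32.786136627197266, 34.943565368652344), 134.8008575439453) [ 0.5151 -0.1987  0.12  ]
90 ((222.40414428710938, 221.34234619140625), (33.5604362487793, 36.95362854003906), 124.45032501220703) [ 0.5148 -0.1993  0.12  ]
100 ((222.34754943847656, 221.4915313720703), (34.058536529541016, 37.3434944152832), 123.39570617675781) [ 0.5149 -0.1994  0.12  ]
```

View pics/c2.png

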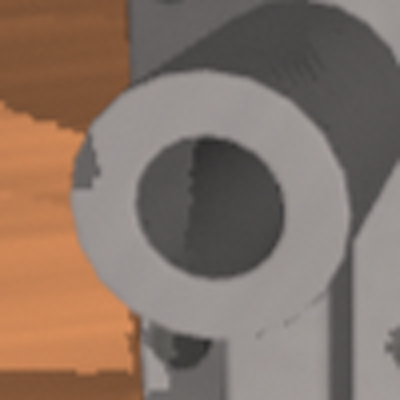

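The crop shows the bore centre at pixel (222.5,221.7), which puts it near (0.514,-0.201).

>>> jog_arm(moves=[{"slide": [-5,-35,0],"fingers": 1,"angular": [0,0,0]},{"slide": [-12,-65,0],"fingers": 1,"angular": [0,0,0]},{"slide": [-15,-84,10],"fingers": 1,"angular": [0,0,0]},{"slide": [-15,-89,25],"fingers": 1,"angular": [0,0,0]},{"slide": [-15,-89,32],"fingers": 1,"angular": [0,0,0]},{"slide": [-15,-89,32],"fingers": 1,"angular": [0,0,0]},{"slide": [-15,-89,32],"fingers": 1,"angular": [0,0,0]}])

```text
clock: 7.17
tcp_pos: [0.514, -0.1994, 0.2841]
orientation: [-0.001, 0.057, 0.998, 0.0]
wrist_force: [0.1, -0.9, -3.6]
finger_gap: 0.0148
grip_force: 98.8
```

```bash
python3 - <<'E'
from h import *
np.set_printoptions(precision=4,suppress=True)
s=get_state();t=s["tcp_pos"]
print(s["clock"],t,s["wrist_force"],s["ft_torque"],s["joint_pos"])
o=np.zeros((600,800,3),np.uint8)
for i,c in enumerate(["side","scene"]):
    p=read_camera(c)
    u,v=proj(p,[.514,-.201,.12]);u,v=int(u),int(v)
    o[:400,i*400:i*400+400]=cv2.resize(p["color"][v-40:v+40,u-40:u+40],(400,400),interpolation=2)
    for k,z in dict(key_foot=.135).items():
        for r in tip_of(k,p)[:3]: print(c,k,np.round(r["point"]),round(r["p"],2),at(p,r["point"],z,s))
    print(proj(p,[t[0],t[1],t[2]-.148]),(u,v))
cv2.imwrite("pics/m2.png",o[:400,:,::-1])
E
```

```text
7.1667 [ 0.514  -0.1994  0.2841] [ 0.1337 -0.91   -3.6356] [ 0.0296 -0.0106 -0.033 ] [-0.5158  0.2602  0.0757  1.3878  0.0003 -0.4009]
side key_foot [331. 186.] 0.83 [ 0.5185 -0.2009  0.135 ]
side key_foot [334. 343.] 0.8 [0.3505 0.2391 0.135 ]
side key_foot [180. 337.] 0.72 [0.6608 0.3438 0.135 ]
(np.float64(332.0619024637166), np.float64(186.9962740532293)) (332, 190)
scene key_foot [483. 280.] 0.9 [0.8023 0.1636 0.135 ]
scene key_foot [344. 230.] 0.89 [0.4949 0.0532 0.135 ]
scene key_foot [255. 281.] 0.85 [ 0.504  -0.1997  0.135 ]
(np.float64(257.8947967831307), np.float64(282.95301116567805)) (257, 288)
```

View pics/m2.png

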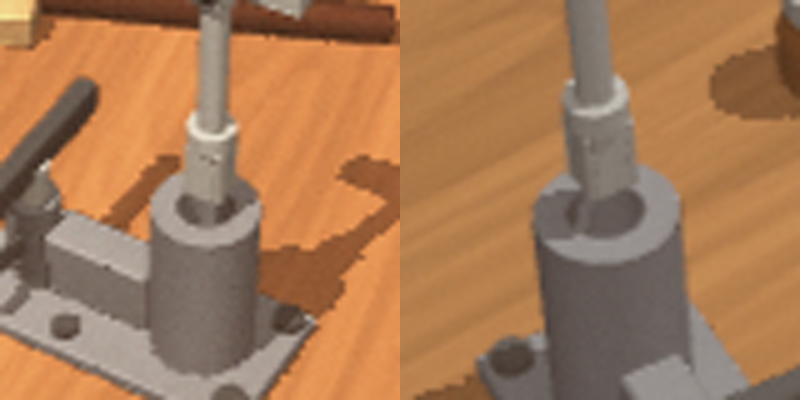

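The crops show the socket just above the tower mouth, about 1.5 mm too far to the right in the side view and centred in the scene view. I'll correct by (+1.5,-1.5) mm and enter gently.

>>> jog_arm(moves=[{"slide": [-2,-1.5,0],"fingers": 1,"angular": [0,0,0]},{"slide": [-2,-1.5,8],"fingers": 1,"angular": [0,0,0]},{"slide": [-2,-1.5,14],"fingers": 1,"angular": [0,0,0]},{"slide": [-2,-1.5,18],"fingers": 1,"angular": [0,0,0]},{"slide": [-2,-1.5,22],"fingers": 1,"angular": [0,0,0]},{"slide": [-2,-1.5,26],"fingers": 1,"angular": [0,0,0]},{"slide": [-2,-1.5,30],"fingers": 1,"angular": [0,0,0]},{"slide": [-2,-1.5,30],"fingers": 1,"angular": [0,0,0]}])

```text
clock: 8.03
tcp_pos: [0.5158, -0.2016, 0.2532]
orientation: [-0.001, 0.058, 0.998, 0.0]
wrist_force: [-0.8, 0.4, -3.6]
finger_gap: 0.0156
grip_force: 98.8
```

>>> jog_arm(moves=[{"slide": [0,0,10],"fingers": 1,"angular": [0,0,0]},{"slide": [0,0,20],"fingers": 1,"angular": [0,0,0]},{"slide": [0,0,30],"fingers": 1,"angular": [0,0,0]},{"slide": [0,0,40],"fingers": 1,"angular": [0,0,0]},{"slide": [0,0,48],"fingers": 1,"angular": [0,0,0]},{"slide": [0,0,54],"fingers": 1,"angular": [0,0,0]},{"slide": [0,0,56],"fingers": 1,"angular": [0,0,0]},{"slide": [0,0,56],"fingers": 1,"angular": [0,0,0]}])

```text
clock: 8.7
tcp_pos: [0.5159, -0.2017, 0.1975]
orientation: [-0.001, 0.058, 0.998, 0.0]
wrist_force: [0.7, -0.3, -3.2]
finger_gap: 0.0149
grip_force: 98.8
```

```bash
python3 - <<'E'
from h import *
np.set_printoptions(precision=4,suppress=True)
s=get_state();t=s["tcp_pos"]
print(s["clock"],t,s["wrist_force"],s["ft_torque"],Rq(s["orientation"]).as_matrix()[:,1:])
E
```

```text
8.7 [ 0.5159 -0.2017  0.1975] [ 0.7322 -0.3054 -3.2083] [-0.0321 -0.0462  0.0462] [[ 0.1149 -0.001 ]
 [ 0.9934  0.0006]
 [ 0.0005 -1.    ]]
```

>>> jog_arm(moves=[{"slide": [0,0,4],"fingers": 1,"angular": [0,0,0]},{"slide": [0,0,7],"fingers": 1,"angular": [0,0,0]},{"slide": [0,0,9],"fingers": 1,"angular": [0,0,0]},{"slide": [0,0,11],"fingers": 1,"angular": [0,0,0]},{"slide": [0,0,12.5],"fingers": 1,"angular": [0,0,0]},{"slide": [0,0,12.5],"fingers": 1,"angular": [0,0,0]},{"slide": [0,0,12.5],"fingers": 1,"angular": [0,0,0]}])

```text
clock: 9.28
tcp_pos: [0.5163, -0.2018, 0.1858]
orientation: [0.0, 0.058, 0.998, -0.0]
wrist_force: [-1.0, 0.3, -4.5]
finger_gap: 0.0151
grip_force: 98.8
```

```bash
cat > st.py <<'E'
from h import *
np.set_printoptions(precision=4,suppress=True)
s=get_state();t=s["tcp_pos"];m=Rq(s["orientation"]).as_matrix()
print(round(s["clock"],2),"tcp",t,"foot z",round(t[2]-.148,4),"F",s["wrist_force"],"T",s["ft_torque"],"yaw",np.degrees(np.arctan2(m[1,1],m[0,1])),"z",m[:2,2],"j6",s["joint_pos"][5],"Ftool",m.T@s["wrist_force"])
E
python3 st.py
```

```text
9.28 tcp [ 0.5163 -0.2018  0.1858] foot z 0.0378 F [-1.0273  0.281  -4.4682] T [-0.0505  0.0037  0.0408] yaw 83.40068339284916 z [ 0. -0.] j6 -0.40234325988391567 Ftool [1.053  0.1611 4.4681]
```

>>> jog_arm(moves=[{"slide": [0,0,2],"fingers": 1,"angular": [0,0,0]},{"slide": [0,0,3],"fingers": 1,"angular": [0,0,0]},{"slide": [0,0,4],"fingers": 1,"angular": [0,0,0]},{"slide": [0,0,4.5],"fingers": 1,"angular": [0,0,0]},{"slide": [0,0,4.5],"fingers": 1,"angular": [0,0,0]}])

```text
clock: 9.7
tcp_pos: [0.5166, -0.202, 0.1818]
orientation: [0.001, 0.058, 0.998, -0.0]
wrist_force: [-0.1, 1.5, -1.4]
finger_gap: 0.0151
grip_force: 99.5
```

```bash
python3 st.py
```

```text
9.7 tcp [ 0.5166 -0.202   0.1818] foot z 0.0338 F [-0.0692  1.5099 -1.3859] T [0.2018 0.0143 0.0101] yaw 83.39796226064678 z [ 0.001  -0.0004] j6 -0.40230388225491165 Ftool [0.2439 1.4923 1.3852]
```

>>> jog_arm(moves=[{"slide": [0,0,0.5],"fingers": 1,"angular": [0,0,0]},{"slide": [0,0,1],"fingers": 1,"angular": [0,0,0]},{"slide": [0,0,1],"fingers": 1,"angular": [0,0,0]}])

```text
clock: 9.95
tcp_pos: [0.517, -0.2022, 0.1815]
orientation: [0.001, 0.058, 0.998, -0.0]
wrist_force: [-0.2, 1.0, 4.9]
finger_gap: 0.0149
grip_force: 100.9
```

```bash
python3 st.py
```

```text
9.95 tcp [ 0.517  -0.2022  0.1815] foot z 0.0335 F [-0.1738  0.9629  4.9141] T [0.3612 0.0522 0.0215] yaw 83.39962345401023 z [ 0.0023 -0.0011] j6 -0.40232455180975485 Ftool [ 0.2717  0.9326 -4.9155]
```

>>> jog_arm(moves=[{"slide": [0,0,0],"fingers": 1,"angular": [0,0,3]},{"slide": [0,0,0],"fingers": 1,"angular": [0,0,6]},{"slide": [0,0,0],"fingers": 1,"angular": [0,0,9]},{"slide": [0,0,0],"fingers": 1,"angular": [0,0,9]}])

```text
clock: 10.28
tcp_pos: [0.517, -0.2023, 0.1815]
orientation: [0.001, 0.137, 0.991, -0.001]
wrist_force: [1.0, 0.4, 5.6]
finger_gap: 0.0152
grip_force: 100.5
```

```bash
python3 st.py
```

```text
10.28 tcp [ 0.517  -0.2023  0.1815] foot z 0.0335 F [1.021  0.3639 5.6142] T [ 0.1853  0.0256 -0.083 ] yaw 74.29189750002023 z [ 0.0023 -0.0014] j6 -0.24340464922382354 Ftool [-0.8987  0.6226 -5.6124]
```

>>> jog_arm(moves=[{"slide": [0,0,0],"fingers": 1,"angular": [0,0,3]},{"slide": [0,0,0],"fingers": 1,"angular": [0,0,6]},{"slide": [0,0,0],"fingers": 1,"angular": [0,0,9]},{"slide": [0,0,0],"fingers": 1,"angular": [0,0,12]},{"slide": [0,0,0],"fingers": 1,"angular": [0,0,12]}])

```text
clock: 10.7
tcp_pos: [0.517, -0.2025, 0.1815]
orientation: [0.001, 0.239, 0.971, -0.001]
wrist_force: [-0.2, -0.2, 4.9]
finger_gap: 0.0154
grip_force: 100.0
```

```bash
python3 st.py
```

```text
10.7 tcp [ 0.517  -0.2025  0.1815] foot z 0.0335 F [-0.2104 -0.1763  4.9486] T [-0.0002  0.041   0.0528] yaw 62.298426593474964 z [ 0.0021 -0.0018] j6 -0.03411673116840022 Ftool [ 0.0909 -0.2567 -4.9487]
```

>>> jog_arm(moves=[{"slide": [0,0,0],"fingers": 1,"angular": [0,0,3]},{"slide": [0,0,0],"fingers": 1,"angular": [0,0,6]},{"slide": [0,0,0],"fingers": 1,"angular": [0,0,9]},{"slide": [0,0,0],"fingers": 1,"angular": [0,0,12]},{"slide": [0,0,0],"fingers": 1,"angular": [0,0,12]}])

```text
clock: 11.12
tcp_pos: [0.5169, -0.2025, 0.1814]
orientation: [0.001, 0.339, 0.941, -0.0]
wrist_force: [-0.7, 0.1, 5.3]
finger_gap: 0.015
grip_force: 100.1
```

```bash
python3 st.py
```

```text
11.12 tcp [ 0.5169 -0.2025  0.1814] foot z 0.0334 F [-0.7229  0.0793  5.2815] T [-0.0616  0.0864 -0.0113] yaw 50.33924094218668 z [ 0.0019 -0.0017] j6 0.17453571480815036 Ftool [ 0.5937 -0.4009 -5.2829]
```

>>> jog_arm(moves=[{"slide": [0,0,0],"fingers": 1,"angular": [0,0,3]},{"slide": [0,0,0],"fingers": 1,"angular": [0,0,6]},{"slide": [0,0,0],"fingers": 1,"angular": [0,0,9]},{"slide": [0,0,0],"fingers": 1,"angular": [0,0,12]},{"slide": [0,0,0],"fingers": 1,"angular": [0,0,12]}])

```text
clock: 11.53
tcp_pos: [0.5166, -0.2023, 0.181]
orientation: [0.001, 0.435, 0.9, -0.0]
wrist_force: [-1.4, 0.3, 4.3]
finger_gap: 0.0149
grip_force: 100.0
```

```bash
python3 st.py
```

```text
11.53 tcp [ 0.5166 -0.2023  0.181 ] foot z 0.033 F [-1.4362  0.3459  4.339 ] T [-0.0245  0.1339 -0.0166] yaw 38.401944261798256 z [ 0.0011 -0.0011] j6 0.382893460627999 Ftool [ 1.1565 -0.91   -4.3409]
```

>>> jog_arm(moves=[{"slide": [0,0,0.3],"fingers": 1,"angular": [0,0,2]},{"slide": [0,0,0.3],"fingers": 1,"angular": [0,0,4]},{"slide": [0,0,0.3],"fingers": 1,"angular": [0,0,6]},{"slide": [0,0,0.3],"fingers": 1,"angular": [0,0,6]}])

```text
clock: 11.87
tcp_pos: [0.5158, -0.2015, 0.179]
orientation: [-0.001, 0.481, 0.877, 0.0]
wrist_force: [1.0, 0.8, -3.3]
finger_gap: 0.0152
grip_force: 99.0
```

```bash
python3 st.py
```

```text
11.87 tcp [ 0.5158 -0.2015  0.179 ] foot z 0.031 F [ 0.9694  0.7999 -3.269 ] T [ 0.0565 -0.048  -0.016 ] yaw 32.48825829491172 z [-0.0014  0.001 ] j6 0.48628493130627465 Ftool [0.1488 1.2495 3.2684]
```

The key has dropped onto the square. Next I'll lower it gently.

>>> jog_arm(moves=[{"slide": [0,0,1],"fingers": 1,"angular": [0,0,1]},{"slide": [0,0,2],"fingers": 1,"angular": [0,0,2]},{"slide": [0,0,3],"fingers": 1,"angular": [0,0,3]},{"slide": [0,0,4],"fingers": 1,"angular": [0,0,3]},{"slide": [0,0,4],"fingers": 1,"angular": [0,0,3]}])

```text
clock: 12.28
tcp_pos: [0.5159, -0.2017, 0.1754]
orientation: [-0.001, 0.504, 0.863, -0.0]
wrist_force: [-0.9, 1.0, -4.4]
finger_gap: 0.0148
grip_force: 98.8
```

```bash
python3 st.py
```

```text
12.28 tcp [ 0.5159 -0.2017  0.1754] foot z 0.0274 F [-0.9397  0.9696 -4.4207] T [0.0357 0.0139 0.0138] yaw 29.423455863507503 z [-0.001   0.0005] j6 0.5397056115363774 Ftool [ 1.3019 -0.3395  4.4221]
```

Sliding free. Foot is now 15 mm above the bore floor; I'll continue down.

>>> jog_arm(moves=[{"slide": [0,0,2],"fingers": 1,"angular": [0,0,0]},{"slide": [0,0,4],"fingers": 1,"angular": [0,0,0]},{"slide": [0,0,6],"fingers": 1,"angular": [0,0,0]},{"slide": [0,0,8],"fingers": 1,"angular": [0,0,0]},{"slide": [0,0,10],"fingers": 1,"angular": [0,0,0]},{"slide": [0,0,11],"fingers": 1,"angular": [0,0,0]},{"slide": [0,0,11],"fingers": 1,"angular": [0,0,0]}])

```text
clock: 12.87
tcp_pos: [0.5161, -0.2017, 0.1646]
orientation: [-0.0, 0.505, 0.863, 0.0]
wrist_force: [-0.4, -0.4, -4.6]
finger_gap: 0.0146
grip_force: 98.8
```

```bash
python3 st.py
```

```text
12.87 tcp [ 0.5161 -0.2017  0.1646] foot z 0.0166 F [-0.3574 -0.4333 -4.644 ] T [ 0.0188 -0.0257 -0.0356] yaw 29.39946714986611 z [-0.0003  0.0003] j6 0.5401693261582106 Ftool [-0.2042 -0.5234  4.644 ]
```

>>> jog_arm(moves=[{"slide": [0,0,1.5],"fingers": 1,"angular": [0,0,0]},{"slide": [0,0,3],"fingers": 1,"angular": [0,0,0]},{"slide": [0,0,3.5],"fingers": 1,"angular": [0,0,0]},{"slide": [0,0,3.5],"fingers": 1,"angular": [0,0,0]},{"slide": [0,0,3.5],"fingers": 1,"angular": [0,0,0]}])

```text
clock: 13.28
tcp_pos: [0.5162, -0.2018, 0.1615]
orientation: [-0.0, 0.505, 0.863, 0.0]
wrist_force: [-0.1, 0.2, -3.7]
finger_gap: 0.0149
grip_force: 98.8
```

```bash
python3 st.py
```

```text
13.28 tcp [ 0.5162 -0.2018  0.1615] foot z 0.0135 F [-0.0856  0.2128 -3.7278] T [ 0.0514  0.0696 -0.0025] yaw 29.398559210387344 z [-0.      0.0001] j6 0.5401576031701717 Ftool [0.2271 0.0297 3.7278]
```

Down, 1.5 mm above the floor and unloaded. I'll lower the grip to 30 N as a torque fuse and turn clockwise.

>>> jog_arm(moves=[{"slide": [0,0,0],"fingers": 1,"angular": [0,0,3]},{"slide": [0,0,0],"fingers": 1,"angular": [0,0,6]},{"slide": [0,0,0],"fingers": 1,"angular": [0,0,9]},{"slide": [0,0,0],"fingers": 1,"angular": [0,0,12]},{"slide": [0,0,0],"fingers": 1,"angular": [0,0,15]},{"slide": [0,0,0],"fingers": 1,"angular": [0,0,18]},{"slide": [0,0,0],"fingers": 1,"angular": [0,0,21]},{"slide": [0,0,0],"fingers": 1,"angular": [0,0,21]}], squeeze=30)

```text
clock: 13.95
tcp_pos: [0.516, -0.2018, 0.1616]
orientation: [-0.0, 0.654, 0.757, -0.0]
wrist_force: [-0.9, -0.3, -3.9]
finger_gap: 0.015
grip_force: 99.0
```

```bash
python3 st.py
```

```text
13.95 tcp [ 0.516  -0.2018  0.1616] foot z 0.0136 F [-0.9144 -0.2509 -3.8947] T [-0.0278  0.3009  0.0546] yaw 8.33454469171276 z [-0.0004 -0.0001] j6 0.9078164945271203 Ftool [-0.1155 -0.9394  3.8951]
```

>>> jog_arm(moves=[{"slide": [0,0,0],"fingers": 1,"angular": [0,0,3]},{"slide": [0,0,0],"fingers": 1,"angular": [0,0,6]},{"slide": [0,0,0],"fingers": 1,"angular": [0,0,9]},{"slide": [0,0,0],"fingers": 1,"angular": [0,0,12]},{"slide": [0,0,0],"fingers": 1,"angular": [0,0,15]},{"slide": [0,0,0],"fingers": 1,"angular": [0,0,15]}])

```text
clock: 14.45
tcp_pos: [0.5159, -0.2018, 0.1615]
orientation: [-0.0, 0.747, 0.665, -0.0]
wrist_force: [-2.0, -0.4, -3.1]
finger_gap: 0.0148
grip_force: 99.6
```

```bash
python3 st.py
```

```text
14.45 tcp [ 0.5159 -0.2018  0.1615] foot z 0.0135 F [-1.9624 -0.3507 -3.1254] T [-0.0053  0.5233  0.0703] yaw -6.59069262957464 z [-0.0007 -0.    ] j6 1.1682751508323077 Ftool [-0.5733 -1.907   3.1268]
```

>>> jog_arm(moves=[{"slide": [0,-0.5,0],"fingers": 1,"angular": [0,0,3]},{"slide": [0,-0.7,0],"fingers": 1,"angular": [0,0,6]},{"slide": [0,-0.7,0],"fingers": 1,"angular": [0,0,9]},{"slide": [0,-0.7,0],"fingers": 1,"angular": [0,0,11]},{"slide": [0,-0.7,0],"fingers": 1,"angular": [0,0,11]}])

```text
clock: 14.87
tcp_pos: [0.5154, -0.2017, 0.1615]
orientation: [-0.0, 0.806, 0.591, -0.0]
wrist_force: [-2.2, 0.9, -2.9]
finger_gap: 0.0151
grip_force: 99.4
```

```bash
python3 st.py
```

```text
14.87 tcp [ 0.5154 -0.2017  0.1615] foot z 0.0135 F [-2.1951  0.8798 -2.8724] T [0.0095 0.3976 0.1389] yaw -17.507514832092305 z [-0.0002  0.0001] j6 1.358346095597365 Ftool [ 0.1787 -2.3575  2.8729]
```

Torque is 0.14 N m, as expected for the rising resistance. From here small steps.

>>> jog_arm(moves=[{"slide": [0,-0.3,0],"fingers": 1,"angular": [0,0,1.5]},{"slide": [0,-0.3,0],"fingers": 1,"angular": [0,0,3]},{"slide": [0,-0.3,0],"fingers": 1,"angular": [0,0,3]},{"slide": [0,-0.3,0],"fingers": 1,"angular": [0,0,3]}])

```text
clock: 15.2
tcp_pos: [0.5153, -0.2016, 0.1615]
orientation: [-0.0, 0.821, 0.57, 0.0]
wrist_force: [-0.9, 0.1, -2.9]
finger_gap: 0.015
grip_force: 99.3
```

```bash
for i in 1; do python3 st.py; done
```

```text
15.2 tcp [ 0.5153 -0.2016  0.1615] foot z 0.0135 F [-0.8777  0.1492 -2.8739] T [0.0313 0.3409 0.1325] yaw -20.45475250314603 z [-0.  0.] j6 1.4096764632055894 Ftool [-0.1671 -0.8745  2.8739]
```

>>> jog_arm(moves=[{"slide": [0,0,0],"fingers": 1,"angular": [0,0,1]},{"slide": [0,0,0],"fingers": 1,"angular": [0,0,2]},{"slide": [0,0,0],"fingers": 1,"angular": [0,0,2]},{"slide": [0,0,0],"fingers": 1,"angular": [0,0,2]}])

```text
clock: 15.53
tcp_pos: [0.5153, -0.2017, 0.1615]
orientation: [0.0, 0.832, 0.555, 0.0]
wrist_force: [-1.1, 0.2, -3.6]
finger_gap: 0.0149
grip_force: 99.5
```

```bash
python3 st.py
```

```text
15.53 tcp [ 0.5153 -0.2017  0.1615] foot z 0.0135 F [-1.0922  0.1762 -3.5754] T [0.0724 0.4447 0.1177] yaw -22.58026306581606 z [0. 0.] j6 1.4467648546001337 Ftool [-0.2568 -1.0763  3.5753]
```

>>> jog_arm(moves=[{"slide": [0,0,0],"fingers": 1,"angular": [0,0,1]},{"slide": [0,0,0],"fingers": 1,"angular": [0,0,2]},{"slide": [0,0,0],"fingers": 1,"angular": [0,0,2]},{"slide": [0,0,0],"fingers": 1,"angular": [0,0,2]}])

```text
clock: 15.87
tcp_pos: [0.5153, -0.2016, 0.1615]
orientation: [0.0, 0.842, 0.54, 0.0]
wrist_force: [-2.4, 0.1, -2.8]
finger_gap: 0.0148
grip_force: 99.6
```

```bash
python3 st.py
```

```text
15.87 tcp [ 0.5153 -0.2016  0.1615] foot z 0.0135 F [-2.37    0.0915 -2.7709] T [0.0941 0.459  0.1576] yaw -24.602414275780593 z [0.0001 0.    ] j6 1.482073128652999 Ftool [-0.9037 -2.1931  2.7707]
```

>>> jog_arm(moves=[{"slide": [0,-0.3,0],"fingers": 1,"angular": [0,0,1]},{"slide": [0,-0.3,0],"fingers": 1,"angular": [0,0,2]},{"slide": [0,-0.3,0],"fingers": 1,"angular": [0,0,2]},{"slide": [0,-0.3,0],"fingers": 1,"angular": [0,0,2]}])

```text
clock: 16.2
tcp_pos: [0.5151, -0.2016, 0.1615]
orientation: [0.0, 0.851, 0.525, 0.0]
wrist_force: [-1.1, -0.0, -2.8]
finger_gap: 0.0151
grip_force: 99.5
```

```bash
python3 st.py
```

```text
16.2 tcp [ 0.5151 -0.2016  0.1615] foot z 0.0135 F [-1.1009 -0.0222 -2.8488] T [0.0159 0.3733 0.0561] yaw -26.607546672201888 z [ 0.0002 -0.    ] j6 1.5170130962509794 Ftool [-0.513  -0.9749  2.8486]
```

>>> jog_arm(moves=[{"slide": [0,0,0],"fingers": 1,"angular": [0,0,1]},{"slide": [0,0,0],"fingers": 1,"angular": [0,0,2]},{"slide": [0,0,0],"fingers": 1,"angular": [0,0,2]},{"slide": [0,0,0],"fingers": 1,"angular": [0,0,2]}])

```text
clock: 16.53
tcp_pos: [0.515, -0.2015, 0.1615]
orientation: [0.0, 0.86, 0.51, 0.0]
wrist_force: [-0.5, 0.8, -3.3]
finger_gap: 0.0149
grip_force: 99.4
```

```bash
python3 st.py
```

```text
16.53 tcp [ 0.515  -0.2015  0.1615] foot z 0.0135 F [-0.4849  0.7587 -3.3196] T [0.0624 0.3272 0.141 ] yaw -28.60681018493491 z [0.0001 0.    ] j6 1.5518843576546486 Ftool [ 0.4336 -0.7894  3.3195]
```

>>> jog_arm(moves=[{"slide": [0,0,0],"fingers": 1,"angular": [0,0,1]},{"slide": [0,0,0],"fingers": 1,"angular": [0,0,2]},{"slide": [0,0,0],"fingers": 1,"angular": [0,0,2]}])

```text
clock: 16.78
tcp_pos: [0.515, -0.2015, 0.1615]
orientation: [0.0, 0.869, 0.495, 0.0]
wrist_force: [-1.0, 0.8, -2.3]
finger_gap: 0.015
grip_force: 99.5
```

```bash
cat > av.py <<'E'
from h import *
np.set_printoptions(precision=3,suppress=True)
T=[];F=[]
for i in range(5):
    s=get_state();T.append(s["ft_torque"]);F.append(s["wrist_force"]);read_camera("wrist")
m=Rq(s["orientation"]).as_matrix()
print(s["clock"],s["tcp_pos"],"T",np.mean(T,0),"Tz",np.array(T)[:,2],"F",np.mean(F,0),"yaw",np.degrees(np.arctan2(m[1,1],m[0,1])))
E
python3 av.py
```

```text
16.9833 [ 0.515 -0.202  0.162] T [0.09  0.352 0.137] Tz [0.117 0.131 0.163 0.097 0.177] F [-1.293  0.223 -2.772] yaw -30.59906793018471
```

>>> jog_arm(moves=[{"slide": [0,0,0],"fingers": 1,"angular": [0,0,1]},{"slide": [0,0,0],"fingers": 1,"angular": [0,0,2]},{"slide": [0,0,0],"fingers": 1,"angular": [0,0,2]}])

```text
clock: 17.28
tcp_pos: [0.515, -0.2016, 0.1615]
orientation: [0.0, 0.877, 0.48, 0.0]
wrist_force: [-1.0, 0.6, -3.9]
finger_gap: 0.015
grip_force: 99.6
```

```bash
python3 av.py
```

```text
17.4833 [ 0.515 -0.202  0.162] T [0.111 0.378 0.142] Tz [0.162 0.13  0.199 0.098 0.12 ] F [-1.558  0.228 -3.185] yaw -32.60069675366799
```

>>> jog_arm(moves=[{"slide": [0,0,0],"fingers": 1,"angular": [0,0,1]},{"slide": [0,0,0],"fingers": 1,"angular": [0,0,1.7]},{"slide": [0,0,0],"fingers": 1,"angular": [0,0,1.7]}])

```text
clock: 17.78
tcp_pos: [0.515, -0.2015, 0.1615]
orientation: [0.0, 0.884, 0.467, 0.0]
wrist_force: [-2.2, 0.7, -2.9]
finger_gap: 0.0152
grip_force: 99.7
```

```bash
python3 av.py
```

```text
17.9833 [ 0.515 -0.202  0.162] T [0.124 0.424 0.125] Tz [0.12  0.134 0.079 0.158 0.132] F [-1.688  0.35  -2.988] yaw -34.294547875706776
```

```bash
python3 - <<'E'
from h import *
p=read_camera("wrist")
a=cv2.imread("pics/b_wrist.png");b=p["color"][:,:,::-1]
cv2.imwrite("pics/cmp.png",np.hstack([a[150:480,150:490],b[150:480,150:490]]))
E
```

```text
(no output)
```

View pics/cmp.png

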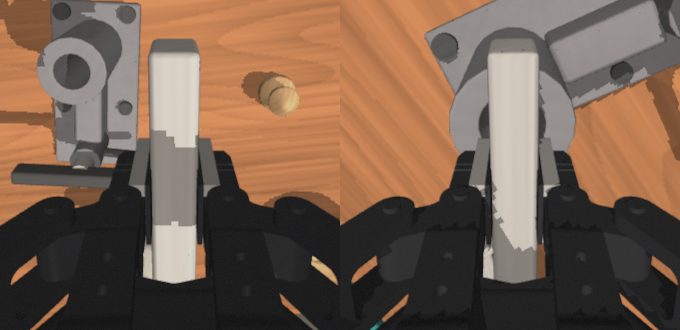

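The bar sits the same in the fingers as before (columns 148–199 in both crops), so there has been no slip. Torque is still flat, so the stop is not reached yet.

>>> jog_arm(moves=[{"slide": [0,0,0],"fingers": 1,"angular": [0,0,1]},{"slide": [0,0,0],"fingers": 1,"angular": [0,0,2]},{"slide": [0,0,0],"fingers": 1,"angular": [0,0,2]}])

```text
clock: 18.33
tcp_pos: [0.5151, -0.2015, 0.1615]
orientation: [0.0, 0.892, 0.451, 0.0]
wrist_force: [-1.1, -0.0, -3.0]
finger_gap: 0.0151
grip_force: 99.8
```

```bash
python3 av.py
```

```text
18.5333 [ 0.515 -0.202  0.162] T [0.167 0.418 0.113] Tz [0.085 0.083 0.125 0.141 0.132] F [-1.545  0.198 -2.727] yaw -36.297300838088596
```

>>> jog_arm(moves=[{"slide": [0,0,0],"fingers": 1,"angular": [0,0,1]},{"slide": [0,0,0],"fingers": 1,"angular": [0,0,2]},{"slide": [0,0,0],"fingers": 1,"angular": [0,0,2]}])

```text
clock: 18.83
tcp_pos: [0.515, -0.2015, 0.1615]
orientation: [0.0, 0.9, 0.436, -0.0]
wrist_force: [-0.9, 0.2, -2.0]
finger_gap: 0.0155
grip_force: 100.4
```

```bash
python3 av.py
```

```text
19.0333 [ 0.515 -0.202  0.162] T [0.147 0.511 0.257] Tz [0.238 0.306 0.27  0.232 0.241] F [-1.812  0.543 -2.369] yaw -38.29559796067103
```

The torque jump to 0.26 N m shows the stop is reached. I'll back off within the play and draw the key out.

>>> jog_arm(moves=[{"slide": [0,0,0],"fingers": 1,"angular": [0,0,-3]},{"slide": [0,0,0],"fingers": 1,"angular": [0,0,-6.5]},{"slide": [0,0,0],"fingers": 1,"angular": [0,0,-6.5]},{"slide": [0,0,-4],"fingers": 1,"angular": [0,0,-6.5]},{"slide": [0,0,-10],"fingers": 1,"angular": [0,0,-6.5]},{"slide": [0,0,-18],"fingers": 1,"angular": [0,0,-6.5]},{"slide": [0,0,-26],"fingers": 1,"angular": [0,0,-6.5]},{"slide": [0,0,-36],"fingers": 1,"angular": [0,0,-6.5]}])

```text
clock: 19.75
tcp_pos: [0.5152, -0.2016, 0.1986]
orientation: [0.0, 0.874, 0.486, 0.0]
wrist_force: [0.7, -0.7, -3.2]
finger_gap: 0.0153
grip_force: 98.8
```

```bash
python3 av.py
```

```text
19.95 [ 0.515 -0.202  0.198] T [-0.024 -0.031  0.011] Tz [-0.001  0.024 -0.    -0.047  0.081] F [ 0.51 -0.17 -3.8 ] yaw -31.80986847397173
```

>>> jog_arm(moves=[{"slide": [0,0,-20],"fingers": 1,"angular": [0,0,0]},{"slide": [0,0,-45],"fingers": 1,"angular": [0,0,0]},{"slide": [0,0,-75],"fingers": 1,"angular": [0,0,0]},{"slide": [0,0,-105],"fingers": 1,"angular": [0,0,0]},{"slide": [0,0,-120],"fingers": 1,"angular": [0,0,0]},{"slide": [0,0,-120],"fingers": 1,"angular": [0,0,-7]},{"slide": [0,0,-120],"fingers": 1,"angular": [0,0,-14]},{"slide": [0,0,-120],"fingers": 1,"angular": [0,0,-21]},{"slide": [0,0,-120],"fingers": 1,"angular": [0,0,-28]},{"slide": [0,0,-120],"fingers": 1,"angular": [0,0,-35]}])

```text
clock: 20.83
tcp_pos: [0.5148, -0.2014, 0.3168]
orientation: [-0.001, 0.685, 0.729, -0.0]
wrist_force: [-0.0, -0.6, -3.5]
finger_gap: 0.015
grip_force: 99.0
```

>>> jog_arm(moves=[{"slide": [20,3,0],"fingers": 1,"angular": [0,0,-7]},{"slide": [50,7,0],"fingers": 1,"angular": [0,0,-14]},{"slide": [85,11,0],"fingers": 1,"angular": [0,0,-21]},{"slide": [120,16,0],"fingers": 1,"angular": [0,0,-28]},{"slide": [155,21,0],"fingers": 1,"angular": [0,0,-35]},{"slide": [190,25,0],"fingers": 1,"angular": [0,0,-42]},{"slide": [225,30,0],"fingers": 1,"angular": [0,0,-49]},{"slide": [260,35,0],"fingers": 1,"angular": [0,0,-56]},{"slide": [295,39,0],"fingers": 1,"angular": [0,0,-63]},{"slide": [330,44,0],"fingers": 1,"angular": [0,0,-70]}])

```text
clock: 21.67
tcp_pos: [0.54, 0.1321, 0.317]
orientation: [-0.0, 0.143, 0.99, -0.0]
wrist_force: [0.3, -0.4, -4.1]
finger_gap: 0.0145
grip_force: 98.9
```

```bash
python3 av.py
```

```text
21.8667 [0.54  0.131 0.317] T [ 0.076 -0.069 -0.001] Tz [ 0.021 -0.011  0.021 -0.025 -0.012] F [ 0.428  0.455 -4.298] yaw 73.2939093675306
```

>>> jog_arm(moves=[{"slide": [5,30,0],"fingers": 1,"angular": [0,0,-5]},{"slide": [12,60,0],"fingers": 1,"angular": [0,0,-10.1]},{"slide": [16,77,0],"fingers": 1,"angular": [0,0,-10.1]},{"slide": [16.7,80.5,20],"fingers": 1,"angular": [0,0,-10.1]},{"slide": [16.7,80.5,50],"fingers": 1,"angular": [0,0,-10.1]},{"slide": [16.7,80.5,65],"fingers": 1,"angular": [0,0,-10.1]},{"slide": [16.7,80.5,65],"fingers": 1,"angular": [0,0,-10.1]},{"slide": [16.7,80.5,65],"fingers": 1,"angular": [0,0,-10.1]}])

```text
clock: 22.58
tcp_pos: [0.5474, 0.2108, 0.2518]
orientation: [-0.001, 0.06, 0.998, -0.0]
wrist_force: [-0.8, -0.4, -4.2]
finger_gap: 0.015
grip_force: 98.8
```

```bash
python3 st.py; python3 - <<'E'
from h import *
s=get_state();t=s["tcp_pos"]
o=np.zeros((400,800,3),np.uint8)
for i,c in enumerate(["side","scene"]):
    p=read_camera(c)
    u,v=proj(p,[.5465,.212,.085]);u,v=int(u),int(v)
    o[:,i*400:i*400+400]=cv2.resize(p["color"][v-40:v+40,u-40:u+40],(400,400),interpolation=2)
    for r in tip_of("key_foot",p)[:3]: print(c,np.round(r["point"]),round(r["p"],2))
    print(proj(p,[t[0],t[1],t[2]-.148]),(u,v))
cv2.imwrite("pics/m3.png",o[:,:,::-1])
E
```

```text
22.58 tcp [0.5474 0.2108 0.2518] foot z 0.1038 F [-0.7578 -0.388  -4.1988] T [ 0.0531 -0.038   0.0172] yaw 83.1521044948903 z [-0.0025 -0.0008] j6 0.35036428293639166 Ftool [ 0.6964 -0.4709  4.2009]
side [186. 341.] 0.82
side [334. 340.] 0.66
side [256. 311.] 0.63
(np.float64(257.0020013141341), np.float64(310.87453751622553)) (257, 315)
scene [346. 232.] 0.92
scene [481. 278.] 0.67
scene [407. 221.] 0.56
(np.float64(408.4533431117537), np.float64(223.92739066485885)) (407, 229)
```

View pics/m3.png

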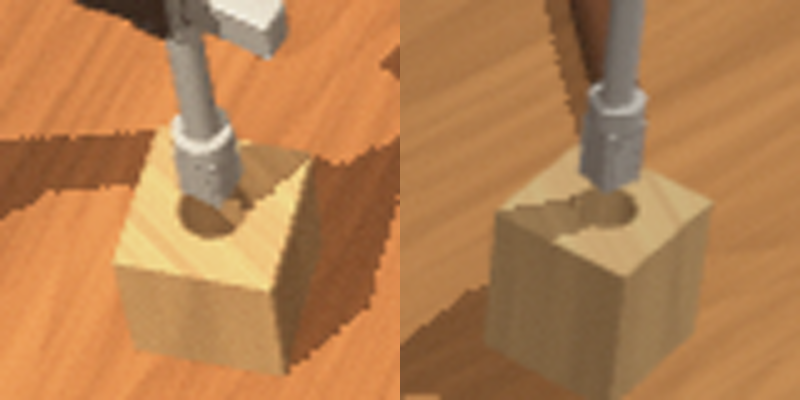

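The socket hangs above the stand hole, slightly toward -y in both views. I'll correct 2.4 mm and lower.

>>> jog_arm(moves=[{"slide": [0.5,2.4,0],"fingers": 1,"angular": [0,0,0]},{"slide": [0.5,2.4,6],"fingers": 1,"angular": [0,0,0]},{"slide": [0.5,2.4,12],"fingers": 1,"angular": [0,0,0]},{"slide": [0.5,2.4,17],"fingers": 1,"angular": [0,0,0]},{"slide": [0.5,2.4,21],"fingers": 1,"angular": [0,0,0]},{"slide": [0.5,2.4,24],"fingers": 1,"angular": [0,0,0]},{"slide": [0.5,2.4,26],"fingers": 1,"angular": [0,0,0]},{"slide": [0.5,2.4,26],"fingers": 1,"angular": [0,0,0]}])

```text
clock: 23.45
tcp_pos: [0.5472, 0.2147, 0.2258]
orientation: [-0.001, 0.058, 0.998, -0.0]
wrist_force: [-0.1, 0.8, -4.6]
finger_gap: 0.0151
grip_force: 98.8
```

```bash
python3 st.py
```

```text
23.45 tcp [0.5472 0.2147 0.2258] foot z 0.0778 F [-0.0647  0.7686 -4.6113] T [-0.0304  0.0137  0.0137] yaw 83.30278873523383 z [-0.0011 -0.0003] j6 0.3542263197187686 Ftool [0.1492 0.7578 4.6111]
```

Entered freely. I'll shift 1.5 mm back to centre and go down.

>>> jog_arm(moves=[{"slide": [0,-1.5,8],"fingers": 1,"angular": [0,0,0]},{"slide": [0,-1.5,16],"fingers": 1,"angular": [0,0,0]},{"slide": [0,-1.5,26],"fingers": 1,"angular": [0,0,0]},{"slide": [0,-1.5,36],"fingers": 1,"angular": [0,0,0]},{"slide": [0,-1.5,45],"fingers": 1,"angular": [0,0,0]},{"slide": [0,-1.5,52],"fingers": 1,"angular": [0,0,0]},{"slide": [0,-1.5,57],"fingers": 1,"angular": [0,0,0]},{"slide": [0,-1.5,60],"fingers": 1,"angular": [0,0,0]},{"slide": [0,-1.5,60],"fingers": 1,"angular": [0,0,0]}])

```text
clock: 24.2
tcp_pos: [0.5471, 0.2131, 0.1657]
orientation: [-0.001, 0.058, 0.998, -0.0]
wrist_force: [-0.8, 0.3, -4.0]
finger_gap: 0.0156
grip_force: 98.8
```

```bash
python3 st.py
```

```text
24.2 tcp [0.5471 0.2131 0.1657] foot z 0.0177 F [-0.8143  0.2614 -4.0078] T [-0.0355  0.0024 -0.0087] yaw 83.29921134232994 z [-0.0011 -0.0003] j6 0.3518131945147465 Ftool [0.8349 0.1664 4.0086]
```

>>> jog_arm(moves=[{"slide": [0,0,1],"fingers": 1,"angular": [0,0,0]},{"slide": [0,0,2],"fingers": 1,"angular": [0,0,0]},{"slide": [0,0,2.5],"fingers": 1,"angular": [0,0,0]},{"slide": [0,0,3],"fingers": 1,"angular": [0,0,0]},{"slide": [0,0,3],"fingers": 1,"angular": [0,0,0]}])

```text
clock: 24.62
tcp_pos: [0.5475, 0.2133, 0.1637]
orientation: [0.0, 0.058, 0.998, 0.0]
wrist_force: [-0.4, -0.2, -4.1]
finger_gap: 0.0151
grip_force: 98.8
```

```bash
python3 st.py
```

```text
24.62 tcp [0.5475 0.2133 0.1637] foot z 0.0157 F [-0.41   -0.2067 -4.1181] T [-0.0127  0.0375 -0.0119] yaw 83.2983301930477 z [0.0005 0.0001] j6 0.35184211609682103 Ftool [ 0.3851 -0.2536  4.1179]
```

>>> jog_arm(moves=[{"slide": [0,0,0.8],"fingers": 1,"angular": [0,0,0]},{"slide": [0,0,0.8],"fingers": 1,"angular": [0,0,0]},{"slide": [0,0,0.8],"fingers": 0.75,"angular": [0,0,0]},{"slide": [0,0,0.8],"fingers": 0.6,"angular": [0,0,0]},{"slide": [0,0,0.8],"fingers": 0.3,"angular": [0,0,0]},{"slide": [0,0,0.8],"fingers": 0,"angular": [0,0,0]},{"slide": [0,0,0.8],"fingers": 0,"angular": [0,0,0]},{"slide": [0,0,0.8],"fingers": 0,"angular": [0,0,0]}])

```text
clock: 25.28
tcp_pos: [0.5476, 0.2133, 0.1629]
orientation: [0.0, 0.058, 0.998, 0.0]
wrist_force: [0.2, 0.3, 0.2]
finger_gap: 0.0803
grip_force: 0.0
```

```bash
python3 st.py
```

```text
25.28 tcp [0.5476 0.2133 0.1629] foot z 0.0149 F [0.1693 0.3004 0.2396] T [ 0.0137  0.0081 -0.0758] yaw 83.29876413662925 z [0.0006 0.0001] j6 0.3518268954394485 Ftool [-0.1332  0.3182 -0.2395]
```

>>> jog_arm(moves=[{"slide": [0,0,-15],"fingers": 0,"angular": [0,0,0]},{"slide": [0,0,-40],"fingers": 0,"angular": [0,0,0]},{"slide": [0,0,-75],"fingers": 0,"angular": [0,0,0]},{"slide": [0,0,-110],"fingers": 0,"angular": [0,0,0]},{"slide": [0,0,-130],"fingers": 0,"angular": [0,0,0]},{"slide": [0,0,-130],"fingers": 0,"angular": [0,0,0]},{"slide": [0,0,-130],"fingers": 0,"angular": [0,0,0]}])

```text
clock: 25.87
tcp_pos: [0.5483, 0.2135, 0.2942]
orientation: [0.002, 0.058, 0.998, 0.0]
wrist_force: [0.1, 0.2, -1.0]
finger_gap: 0.0855
grip_force: 0.0
```

```bash
python3 st.py; python3 - <<'E'
from h import *
for c in ["side","scene"]:
    p=read_camera(c)
    for k,z in (("key_handle",.169),("key_foot",.015)):
        for r in tip_of(k,p)[:4]: print(c,k,np.round(r["point"]),round(r["p"],2))
        print("expect",np.round(proj(p,[.547,.2125,z]),1))
print(hand_in())
E
```

```text
25.87 tcp [0.5483 0.2135 0.2942] foot z 0.1462 F [ 0.059   0.1538 -1.0491] T [ 0.008   0.0113 -0.0104] yaw 83.29914282268443 z [0.0034 0.0008] j6 0.35184605198646696 Ftool [-0.0371  0.1584  1.0494]
side key_handle [257. 300.] 0.79
side key_handle [160. 298.] 0.78
side key_handle [338. 295.] 0.56
side key_handle [178. 419.] 0.2
expect [253.9 296. ]
side key_foot [184. 343.] 0.95
side key_foot [334. 341.] 0.81
side key_foot [260. 329.] 0.75
expect [260.4 330.5]
scene key_handle [498. 210.] 0.77
scene key_handle [409. 200.] 0.76
scene key_handle [347. 166.] 0.73
expect [411.4 201.4]
scene key_foot [483. 279.] 0.61
scene key_foot [262. 331.] 0.57
expect [405.6 251.7]
the job is handed in; nothing more can be done
None
```

The clamp was turned until the torque jumped to about 0.26 N m at the stop, and the key is back upright in its stand, released, with the job handed in at about 26 s; no verdict was returned.

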